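# Fingertip test of a garage-door safety edge

## Task

Test the safety edge, the bent rail with the black sprung bar lying on the bench: with the closed fingertips press the bar gently at the end with the cable gland, then run slowly along it, round the bend, to the plain end, keeping the bar pressed part-way all the way, never lifting off in between and never pushing it down to its stop. Then lift clear straight up so that the bar springs back. Only touch the bar: do not shove, pick up or tip the rail, and leave everything else on the bench where it is.

Things in the scene. Friction and masses are not known exactly. Their poses are not given: they have to be found in the camera images.
- strip: safety edge: bent aluminium rail 40 mm wide, 25 mm high, loose (0.8 to 1.2 kg), with a black rubber bar. Origin on the bench amid the shape, z up. In its frame the bar runs from gland end (-20,120) mm straight to the bend (-20,-20), then to the plain end (45,-100). Past the gland end: grey block 44 x 26 mm, 27 high, with a round gland 19 mm thick; plain end: flat 4 mm cap, 27 high
- bar (a joint): how far the contact bar is pressed down, m: 0 up (sprung), 0.012 at its stop. The whole bar (round, 24 mm thick, crest 45 mm above the bench when up) sinks evenly wherever it is pressed. It starts to yield at about 2.5 N, takes about 5 N half-way and 7 N at the stop
- gland_end (a point): Where to start, 12 mm in from the bar's rounded tip at the gland. Point on the crest of the bar's centreline, 45 mm above the bench with the bar up; it sinks with the bar.
- way1 (a point): A third of the way along the long leg (47 mm from gland_end). Point on the crest of the bar's centreline, 45 mm above the bench with the bar up; it sinks with the bar.
- way2 (a point): Two thirds of the way along the long leg (93 mm from gland_end). Point on the crest of the bar's centreline, 45 mm above the bench with the bar up; it sinks with the bar.
- bend (a point): Where the two straight legs meet (140 mm from gland_end). Point on the crest of the bar's centreline, 45 mm above the bench with the bar up; it sinks with the bar.
- way3 (a point): Half-way along the short leg (52 mm after the bend). Point on the crest of the bar's centreline, 45 mm above the bench with the bar up; it sinks with the bar.
- plain_end (a point): Where to finish, 12 mm in from the bar's rounded tip at the plain end (103 mm after the bend). Point on the crest of the bar's centreline, 45 mm above the bench with the bar up; it sinks with the bar.
- socket: white porcelain light socket, round, flange 68 mm across, 44 mm tall; stands beside the strip on its -x side. Origin: on the bench under its middle. A bystander: leave where it is.
- pencil: flat carpenter's pencil, 185 x 14 mm, 8 mm thick; lies beside the strip on its +x side. Origin: on the bench under its middle. A bystander: leave where it is.
- tape: tape measure standing on edge, 68 x 36 mm, 60 mm tall; beside the strip on its -x side. Origin: on the bench under its middle. A bystander: leave where it is.
- jar: clear jar of screws with flip-top lid, 76 mm across, 108 mm tall. Origin: on the bench under its middle. A bystander: leave where it is.
- level: yellow plastic spirit level on edge, 300 x 24 mm, 52 mm tall. Origin: on the bench under its middle. A bystander: leave where it is.
- clamp: steel C-clamp lying flat, about 80 x 230 mm, 24 mm tall. Origin: on the bench under its middle. A bystander: leave where it is.
- mallet: blue silicone-headed mallet, head 62 x 105 mm, 62 mm tall, handle 220 mm. Origin: on the bench under its head. A bystander: leave where it is.

How it is judged:
By the outcome, as a careful person would: the job done as asked, in the order asked, and still so for the second after the job is handed in, with the robot touching nothing.
It also fails if it takes over 48 s, if anything falls off the work surface, if the arm or the gripper's body presses on something with over 40 N, if the wrist force passes 120 N, or if a joint passes its speed limit or range.

## Robot

A 7-joint arm with a two-finger parallel gripper is mounted at the origin on the work surface. World frame = base frame: x ahead of the robot, y to its left, z up, the work surface at z = 0. Lengths are in mm, angles in rad, forces in N, time in s.
With the tool pointing down it reaches from about 400 to 850 mm from the base axis. Payload 10.4 kg.
Tool frame: the origin (TCP) lies between the finger pads, 19 mm behind the fingertips; this is the grasp point; z points along the fingers, y is the line along which they close (so a half turn about z gives the same grasp; the last joint's range is limited). The gripper opens to 85 mm and grips with 20 to 120 N. Pads are 22 mm wide; open, the fingers measure 114 mm over their backs; the gripper's body (76 mm by 85 mm) begins 54 mm behind the grasp point. The pads swing forward as they close: fully open they stand 13 mm farther back than shut.
Start: joints at [1.143, 0.332, -0.065, 1.46, 0.022, 1.35, -0.088], TCP at [246.169, -574.5, 250.038] pointing down, gripper open.
Joint ranges: [-2.6, 2.6], [-0.5, 2.12], [-1.47, 1.34], [0.16, 2.42], [-1.27, 4.41], [0.06, 2.06], [-2.6, 2.6]. Speed limits (rad/s): [2.22, 2.22, 2.79, 2.79, 3.14, 3.14, 3.14].

## Interface

Orientations are given as a unit quaternion [w, x, y, z].
In Python, from station import r gives the robot as it stands. The module is installed in compiled form; this text tells all that it offers.
- The arm moves only by the tool servo_tool, never from a script. Its argument "plan" is one flat list of numbers, 5 for each row, row after row: the opening in per cent of the stroke, from 0 (shut) to 100 (fully open), then the shift along the world's x, y, z in mm, then the turn about the world's z in rad. A call has 1 to 8 rows; each row is the pose to reach, as a shift and turn from the pose commanded when the call began; what a row does not reach only later rows make up. A row lasts 1/12 s, in which the tool goes at most 41.7 mm and 7.16 degrees, less where a joint would pass 70% of its speed; a pose out of reach is approached as far as the arm can. A call with a gripper value outside its range is refused whole. The fingers move at their own pace and stop on an object; "newtons" is the grip in N (left out, the last holds). Time passes only in rows, so rows that repeat a pose let the fingers close. It gives the time, the measured TCP pose, the force, the opening and the grip force at its end, in the units of the state.
- r.sense(): the state, without advancing time (a new reading comes with each control period).
- r.get_image(name): name is "side" or "top" or "wrist"; returns a dict with "img" (420x560x3 uint8, blue, green, red), "depth" (420x560 float32, mm along the optical axis (not along the pixel's ray), 0 where there is no reading), "mtx" (3x3 intrinsics, pixels), "extrinsics" (4x4, takes a point from camera to world coordinates). Camera axes: x right, y down, z forward; pixel columns grow to the right and rows downward; lengths in mm; the calibration is good to about 2 mm. A picture is of the moment at which its call begins.
- r.hand_in(): hands the job in; it is judged then, once.
Trained networks look in the newest picture that a camera, given by its name, has taken for a name from the list of things; names that differ only in an ending like _2 or _b are one class to them, and where a whole thing is asked for, a point or a joint stands for the part that bears it (a point fixed in the world has none). Each returns a list of dicts, best first, with "score" (0 to 1); they miss things now and then, are a little off and sometimes report something else, mostly with a low value. They report only what shows in the picture. A call takes as long as a camera call.
- r.search_frame(camera, name): "uv" ([column, row] in pixels, amid what is visible of it).
- r.regions_of(camera, name): "region" (420x560 bool, what is visible of it) and "uv" ([column, row] in pixels, amid what is visible of it).
The state is a dict: "t": time; "joint_pos": joint angles; "qd": joint speeds; "effort": joint torques, N m; "tool_pos": TCP position; "tool_rot": TCP orientation; "contact_force": force on the tool from outside, world axes, zero at the start; "moment": the same for the moment, N m; "gripper_width": finger opening in mm; "finger_force": force on a finger pad.
Only numpy, scipy, OpenCV 4.12 (cv2) and the standard library are available. Lean on these libraries where they do the work, as an engineer would, in place of code of your own. Each camera call takes 0.05 s, during which the arm holds its last target. There are 200 camera calls.

## Working session

There is one attempt and no reset: what is moved stays moved. The work goes in short steps, Python scripts to look and compute and a tool call to move; the robot and the scene stay as the last step left them, time stands still between calls to the robot, and variables do not carry over. Pictures are saved under pics/ and viewed, at most 10 in all, crops included, and the job is handed in when it is done.

Besides the shell and the picture viewer there is one more tool, called after "Call:" as a command line: name --argument value ..., lists and objects as JSON in quotes. servo_tool: Moves the arm, as the interface text tells. Its arguments: {"type":"object","properties":{"plan":{"type":"array"},"newtons":{"type":"number"}},"required":["plan"]}

```bash
mkdir -p pics; cat > h.py <<'E'
import numpy as np, cv2
from station import r
def world(d,u,v,z=None):
    K,T=d["mtx"],np.array(d["extrinsics"])
    ray=np.linalg.inv(K)@[u,v,1]
    if z is None:
        p=ray*d["depth"][int(round(v)),int(round(u))]; return T[:3,:3]@p+T[:3,3]
    w=T[:3,:3]@ray; s=(z-T[2,3])/w[2]; return T[:3,3]+s*w
def cloud(d):
    K,T=d["mtx"],np.array(d["extrinsics"]); v,u=np.mgrid[:420,:560]
    P=np.stack([(u-K[0,2])/K[0,0],(v-K[1,2])/K[1,1],np.ones(u.shape)],-1)*d["depth"][...,None]
    return P@T[:3,:3].T+T[:3,3]
E
python3 - <<'E'
from h import *
ims=[]
for c in("top","side"):
    d=r.get_image(c); ims.append(d["img"]); np.savez(c+".npz",**d)
    for n in("strip","bar","gland_end","bend","plain_end","socket","tape","pencil","jar"):
        for o in r.search_frame(c,n)[:2]:
            u,v=o["uv"]; print(c,n,round(o["score"],2),np.round([u,v]),np.round(world(d,u,v)))
for c,i in zip(("top","side"),ims): cv2.imwrite(f"pics/{c}.png",i)
s=r.sense(); print({k:np.round(s[k],3) for k in s})
E
```

```text
top strip 0.89 [230. 227.] [546.  66.  44.]
top bar 0.93 [240. 225.] [551.  44.  46.]
top gland_end 0.6 [238. 221.] [561.  49.  38.]
top plain_end 0.68 [240. 223.] [556.  43.  43.]
top socket 0.58 [232. 265.] [455.  59.  45.]
top tape 0.66 [282. 255.] [482. -58.  57.]
top tape 0.53 [236. 222.] [557.  52.  39.]
top pencil 0.81 [205. 200.] [611. 134.   7.]
top jar 0.66 [ 75. 277.] [423. 397. 105.]
side strip 0.95 [278. 249.] [547. 106.  42.]
side bar 0.59 [281. 244.] [551.  83.  40.]
side bar 0.18 [202. 333.] [565. 435.  42.]
side gland_end 0.72 [282. 241.] [556.  69.  38.]
side gland_end 0.26 [364. 179.] [ 472. -380.   12.]
side bend 0.71 [284. 240.] [550.  66.  40.]
side plain_end 0.61 [283. 238.] [565.  40.  21.]
side socket 0.85 [318. 260.] [436.  84.  35.]
side socket 0.67 [282. 242.] [553.  74.  40.]
side tape 0.68 [324. 232.] [470. -36.  30.]
side pencil 0.54 [253. 265.] [599. 157.  -2.]
side jar 0.6 [263. 343.] [407. 435. 107.]
{'t': np.float64(1.0), 'joint_pos': array([ 1.143,  0.332, -0.065,  1.46 ,  0.022,  1.35 , -0.088]), 'qd': array([ 0.001,  0.001, -0.   ,  0.001,  0.   ,  0.002,  0.001]), 'effort': array([-0.0000e+00, -6.2524e+01,  4.9000e-02, -3.9183e+01,  1.6000e-02,
        2.0000e-03, -0.0000e+00]), 'tool_pos': array([ 246.174, -574.504,  250.025]), 'tool_rot': array([0.   , 0.98 , 0.201, 0.   ]), 'contact_force': array([0.749, 0.125, 0.507]), 'moment': array([-0.04 ,  0.013,  0.007]), 'finger_force': np.float64(0.0), 'gripper_width': np.float64(85.497)}
```

View pics/top.png

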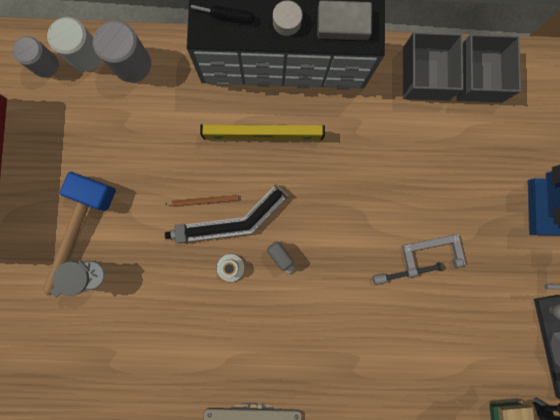

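View pics/side.png

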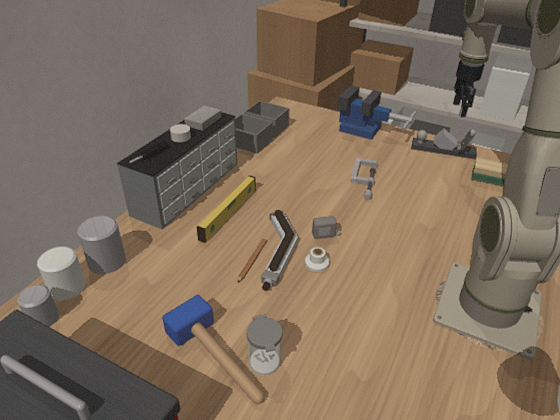

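The top view shows the gland end near pixel (172,235), the bend near (247,228) and the plain end near (281,190). The side view agrees with this. I'll move above the rail for a close view.

Call:
servo_tool --plan '[0, 14, 28, 5, 0, 0, 28, 56, 10, 0, 0, 44, 90, 16, 0, 0, 60, 124, 22, 0, 0, 76, 158, 28, 0, 0, 92, 190, 34, 0, 0, 108, 224, 40, 0, 0, 124, 256, 45, 0]' --newtons 40

```text
t: 1.67
tool_pos: [370.7, -316.6, 295.7]
tool_rot: [0.0, 0.98, 0.201, 0.0]
contact_force: [1.2, -0.7, -0.2]
gripper_width: 0.3
finger_force: 0.0
```

Call:
servo_tool --plan '[0, 16, 34, 6, 0, 0, 32, 68, 12, 0, 0, 48, 102, 18, 0, 0, 64, 136, 24, 0, 0, 80, 170, 30, 0, 0, 96, 204, 36, 0, 0, 112, 238, 42, 0, 0, 126, 270, 46, 0]'

```text
t: 2.33
tool_pos: [496.8, -46.3, 341.9]
tool_rot: [0.0, 0.98, 0.201, 0.001]
contact_force: [0.6, 0.1, -0.3]
gripper_width: 0.3
finger_force: 0.0
```

Call:
servo_tool --plan '[0, 14, 28, 4, 0, 0, 28, 56, 6, 0, 0, 40, 80, 8, 0, 0, 50, 96, 9, 0, 0, 54, 100, 9, 0, 0, 54, 100, 9, 0, 0, 54, 100, 9, 0]'

```text
t: 2.92
tool_pos: [550.0, 50.7, 349.8]
tool_rot: [0.0, 0.98, 0.201, -0.0]
contact_force: [-0.5, 0.1, -0.3]
gripper_width: 0.4
finger_force: 0.0
```

```bash
python3 - <<'E'
from h import *
d=r.get_image("wrist"); np.savez("w1.npz",**d); cv2.imwrite("pics/w1.png",d["img"])
s=r.sense(); print({k:np.round(s[k],3) for k in ("t","tool_pos","tool_rot","joint_pos","gripper_width","contact_force")})
for n in("strip","bar","gland_end","way1","way2","bend","way3","plain_end"):
    for o in r.search_frame("wrist",n)[:2]:
        u,v=o["uv"]; print(n,round(o["score"],2),np.round([u,v]),np.round(world(d,u,v)))
E
```

```text
{'t': np.float64(2.967), 'tool_pos': array([549.954,  50.189, 349.899]), 'tool_rot': array([ 0.  ,  0.98,  0.2 , -0.  ]), 'joint_pos': array([ 0.399,  0.194, -0.665,  1.461,  0.12 ,  1.528, -1.43 ]), 'gripper_width': np.float64(-0.117), 'contact_force': array([-0.669, -0.619, -0.284])}
strip 0.97 [271. 142.] [564.  69.  24.]
strip 0.26 [330. 238.] [488. -44.  60.]
bar 0.66 [284. 151.] [560.  49.  20.]
bar 0.63 [490.  21.] [778. -96.  52.]
gland_end 0.76 [284. 155.] [559.  49.  41.]
gland_end 0.48 [241. 216.] [466.  69.  43.]
way1 0.96 [282. 153.] [560.  52.  37.]
way2 0.96 [282. 153.] [560.  52.  37.]
bend 0.67 [280. 153.] [559.  54.  38.]
way3 0.96 [282. 153.] [560.  52.  37.]
plain_end 0.73 [281. 152.] [560.  54.  37.]
```

View pics/w1.png

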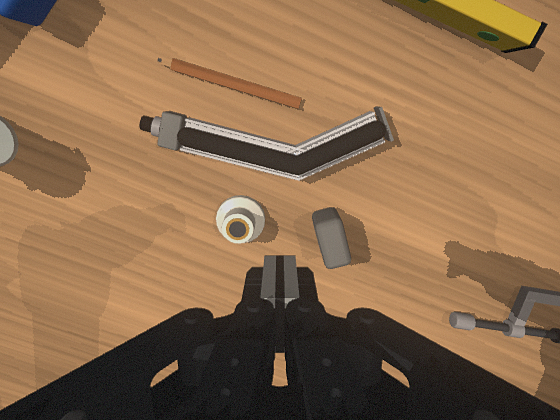

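The wrist view shows the whole rail. The gland block is at (172,130), the bend at (298,160) and the plain cap at (383,120). I'll fit the rail pose from the wrist and top depth clouds.

```bash
cat > fit.py <<'E'
from h import *
from scipy.optimize import least_squares
G,B,P=map(np.array,([-20,120.],[-20,-20.],[45,-100.]))
def segd(q,a,b):
    t=np.clip(((q-a)@(b-a))/((b-a)@(b-a)),0,1); return q-(a+t[:,None]*(b-a))
def dist(q):
    d1,d2=segd(q,G,B),segd(q,B,P); return np.minimum(np.hypot(*d1.T),np.hypot(*d2.T))
def R(a): return np.array([[np.cos(a),-np.sin(a)],[np.sin(a),np.cos(a)]])
def run(d,reg,tag):
    X=cloud(d); g=d["img"].mean(-1); m=cv2.dilate(reg.astype(np.uint8),np.ones((5,5)))>0
    z=X[...,2]; b=m&(g<60)&(z>28)&(z<52)&(d["depth"]>0); q=X[b]
    hi=q[:,2]; print(tag,"n",len(q),"z pct",np.round(np.percentile(hi,[5,50,90,98]),1))
    q=q[:,:2]
    best=None
    for a0 in (0.0,0.1,0.2):
        f=lambda p:dist((q-p[:2])@R(p[2]))
        # points fill a 24 mm wide stadium: penalise outside more, centre by soft quadratics
        o=least_squares(f,[560,45,a0],loss="linear")
        if best is None or o.cost<best.cost: best=o
    p=best.x; print(tag,np.round(p,3),"rms",np.sqrt(2*best.cost/len(q)))
    e=(q-p[:2])@R(p[2]); print(" local y max",np.percentile(e[:,1],99.5),"min",np.percentile(e[:,1],.5),"x max",np.percentile(e[:,0],99.5))
    for n,c in zip(("gland","bend","plain"),(G,B,P)): print(" ",n,np.round(R(p[2])@c+p[:2],1))
    return p
E
python3 - <<'E'
from fit import *
for c,f in(("wrist","w1.npz"),("top","top.npz"),("side","side.npz")):
    d=dict(np.load(f)); reg=max(r.regions_of(c,"strip"),key=lambda o:o["score"])["region"]
    np.save("reg_"+c,reg); run(d,reg,c)
    # whole-top outline check
    K,T=d["mtx"],d["extrinsics"]; print(c,"cam",np.round(T[:3,3]))
E
```

```text
wrist n 3987 z pct [37.3 42.9 44.9 45.7]
wrist [5.70448e+02 5.16070e+01 1.53000e-01] rms 6.543794826491749
 local y max 126.90786694374808 min -107.83421096829548 x max 52.44234585695121
  gland [532.4 167.2]
  bend [553.7  28.8]
  plain [630.2 -40.4]
wrist cam [619.  81. 473.]
top n 963 z pct [36.8 42.8 46.  47.6]
top [5.6854e+02 4.9275e+01 1.5200e-01] rms 6.177483068674451
 local y max 128.63167018405673 min -107.83815522533968 x max 53.01065270421837
  gland [530.7 164.9]
  bend [551.8  26.5]
  plain [628.1 -42.8]
top cam [ 509.  -25. 1049.]
side n 495 z pct [34.2 41.3 44.6 46.2]
side [5.65107e+02 5.62070e+01 1.55000e-01] rms 5.969122510188384
 local y max 125.12268950985303 min -107.54637023017617 x max 51.42348874391919
  gland [526.8 171.7]
  bend [548.4  33.4]
  plain [625.  -35.7]
side cam [108. 952. 917.]
```

Call:
servo_tool --plan '[0, -3, 18, -36, 0, 0, -6, 34, -72, 0, 0, -9, 50, -108, 0, 0, -12, 66, -144, 0, 0, -14, 82, -180, 0, 0, -16, 97, -216, 0, 0, -18, 110, -246, 0, 0, -18.5, 115, -270, 0]'

```text
t: 4.18
tool_pos: [530.1, 168.5, 77.6]
tool_rot: [-0.0, 0.979, 0.202, -0.001]
contact_force: [-0.4, -0.1, -0.6]
gripper_width: -0.2
finger_force: 0.0
```

Call:
servo_tool --plan '[0, 0, 0, -2, 0, 0, 0, 0, -4, 0, 0, 0, 0, -4, 0]'

```text
t: 4.43
tool_pos: [532.5, 166.1, 77.1]
tool_rot: [0.0, 0.98, 0.201, 0.001]
contact_force: [-0.1, -0.2, 0.1]
gripper_width: 0.3
finger_force: 0.0
```

```bash
python3 - <<'E'
from fit import *
s=r.sense(); print({k:np.round(s[k],3) for k in ("t","tool_pos","tool_rot","joint_pos","contact_force")})
# tip in old wrist picture: nearest to the tip, points with z 325..345 around TCP (550,50)
d=dict(np.load("w1.npz")); X=cloud(d); v,u=np.mgrid[:420,:560]
m=(abs(u-281)<18)&(v>252)&(v<300)&(X[...,2]>310)&(X[...,2]<400); q=X[m]
print(len(q),np.round(q.min(0)),np.round(q.max(0)))
d=r.get_image("wrist"); np.savez("w2.npz",**d); cv2.imwrite("pics/w2.png",d["img"])
X=cloud(d); m=(abs(u-281)<18)&(v>252)&(v<300)&(X[...,2]>50)&(X[...,2]<140); q=X[m]
lo=q[q[:,2]<np.percentile(q[:,2],1)+4]; print(np.round(np.percentile(q[:,2],[0,1,5]),1),np.round(lo.min(0),1),np.round(lo.max(0),1),np.round(lo.mean(0),1))
for o in r.regions_of("wrist","strip")[:1]: run(d,o["region"],"wrist2")
E
```

```text
{'t': np.float64(4.433), 'tool_pos': array([532.465, 166.103,  77.092]), 'tool_rot': array([0.   , 0.98 , 0.201, 0.001]), 'joint_pos': array([ 0.178,  0.435, -0.674,  1.798,  0.315,  1.017, -1.785]), 'contact_force': array([-0.054, -0.208,  0.104])}
1531 [557.  47. 333.] [564.  62. 372.]
[60.7 61.8 64.1] [539.4 162.3  60.7] [545.  177.   65.8] [542.1 170.9  63.6]
wrist2 n 12959 z pct [33.8 42.5 44.6 45.2]
wrist2 [5.71018e+02 5.91400e+01 1.29000e-01] rms 5.8448618312381315
 local y max 121.68406324240794 min -34.2941127092605 x max -3.165185979081442
  gland [535.8 175.6]
  bend [553.8  36.7]
  plain [628.5 -34.2]
```

View pics/w2.png

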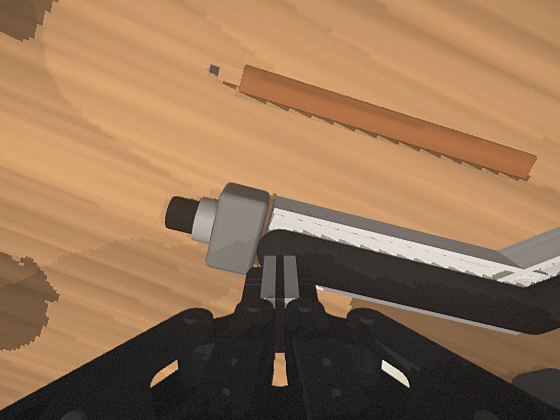

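The view shows the tip just above the bar, near its rounded gland end. The bar tip is near (260,245) and the block at (240,225). The camera's finger position agrees with the TCP to within 1 mm. Next I'll refine the bar line and tip from the uncovered pixels.

```bash
python3 - <<'E'
from fit import *
v,u=np.mgrid[:420,:560]
def crest(f,zmin,win,pose):
    d=dict(np.load(f)); X=cloud(d); g=d["img"].mean(-1)
    q=X[(g<60)&(d["depth"]>0)&(X[...,2]>zmin)&(X[...,2]<49)&win]
    e=(q[:,:2]-pose[:2])@R(pose[2]); k=dist(e)<16; return q[k],e[k]
pose=np.array([570.4,51.6,.153])
for f,w in(("w1.npz",v<200),("w2.npz",(u>325)&(v<335)),("top.npz",v>0)):
    for zmin in (36,41,43):
        q,e=crest(f,zmin,w,pose); out=[]
        for lo,hi in((95,118),(60,95),(20,60),(-10,20)):
            s=e[(e[:,1]>lo)&(e[:,1]<hi)]; out.append((len(s),round(np.ptp(s[:,0]),1) if len(s) else 0,round(s[:,0].mean()+20,1) if len(s) else None))
        t=(P-B)/np.hypot(*(P-B)); n=np.array([-t[1],t[0]]); s=(e-B)@np.c_[t,n]; s=s[(s[:,0]>20)&(s[:,0]<100)]
        print(f,zmin,out,"short:",len(s),round(s[:,1].mean(),1) if len(s) else None, "ymax",round(e[:,1].max(),1))
# bar tip & block in w2: block top points
d=dict(np.load("w2.npz")); X=cloud(d)
b=X[(u>225)&(u<262)&(v>192)&(v<255)]; b=b[b[:,2]>22]; e=(b[:,:2]-pose[:2])@R(pose[2]); print("block z",np.median(b[:,2]),"local",np.round(np.percentile(e,[2,98],axis=0),1))
for uv in((259,245),(264,238),(258,255)): p=world(d,*uv); print(uv,np.round(p,1),np.round((p[:2]-pose[:2])@R(pose[2]),1))
E
```

```text
w1.npz 36 [(356, np.float64(22.7), np.float64(0.3)), (544, np.float64(22.8), np.float64(0.1)), (600, np.float64(22.9), np.float64(0.1)), (445, np.float64(22.6), np.float64(-0.0))] short: 1232 -0.1 ymax 130.6
w1.npz 41 [(270, np.float64(18.2), np.float64(-0.4)), (404, np.float64(19.2), np.float64(-0.3)), (444, np.float64(19.5), np.float64(-0.6)), (329, np.float64(19.1), np.float64(-0.5))] short: 926 -1.0 ymax 127.7
w1.npz 43 [(179, np.float64(15.0), np.float64(-0.6)), (283, np.float64(15.3), np.float64(-0.6)), (286, np.float64(15.3), np.float64(-0.7)), (221, np.float64(14.2), np.float64(-0.8))] short: 629 -1.2 ymax 126.9
w2.npz 36 [(164, np.float64(14.6), np.float64(5.6)), (2840, np.float64(22.7), np.float64(1.9)), (3118, np.float64(22.6), np.float64(1.8)), (2234, np.float64(22.9), np.float64(1.7))] short: 0 None ymax 98.6
w2.npz 41 [(101, np.float64(12.2), np.float64(3.6)), (2139, np.float64(18.8), np.float64(0.2)), (2359, np.float64(18.7), np.float64(0.1)), (1699, np.float64(18.8), np.float64(0.0))] short: 0 None ymax 98.3
w2.npz 43 [(63, np.float64(10.4), np.float64(2.0)), (1518, n
[... 271 characters left out ...]
.float64(-1.9)), (105, np.float64(20.3), np.float64(-2.0))] short: 285 -2.8 ymax 128.2
top.npz 41 [(64, np.float64(18.6), np.float64(-0.9)), (95, np.float64(17.5), np.float64(-0.5)), (104, np.float64(18.1), np.float64(-0.3)), (80, np.float64(17.9), np.float64(-0.5))] short: 217 -1.4 ymax 126.6
top.npz 43 [(36, np.float64(13.3), np.float64(-0.9)), (64, np.float64(15.4), np.float64(-0.5)), (66, np.float64(14.2), np.float64(-0.4)), (46, np.float64(13.9), np.float64(-1.5))] short: 156 -1.2 ymax 123.4
block z 26.507655965220778 local [[-29.9 130.4]
 [  1.  151.1]]
(259, 245) [532.2 177.8  36.2] [-18.5 130.6]
(264, 238) [536.4 176.9  35.5] [-14.5 129. ]
(258, 255) [527.4 176.4  37.3] [-23.4 129.8]
```

The fit is consistent across views to about 1 mm: gland_end is (532,166), bend (553.3,27.6) and plain_end (629.7,-41.6), with the crest at 45. The tool is over gland_end now, so I'll descend gently.

Call:
servo_tool --plan '[0, 0, 0, -2, 0, 0, 0, 0, -4, 0, 0, 0, 0, -6, 0, 0, 0, 0, -8, 0, 0, 0, 0, -9, 0, 0, 0, 0, -10, 0, 0, 0, 0, -10, 0]'

```text
t: 5.12
tool_pos: [531.5, 166.5, 65.8]
tool_rot: [0.0, 0.98, 0.201, -0.0]
contact_force: [0.2, 0.5, 0.4]
gripper_width: -0.2
finger_force: 0.0
```

Call:
servo_tool --plan '[0, 0, 0, -0.5, 0, 0, 0, 0, -1, 0, 0, 0, 0, -1.5, 0, 0, 0, 0, -2, 0, 0, 0, 0, -2.5, 0, 0, 0, 0, -3, 0, 0, 0, 0, -3.5, 0, 0, 0, 0, -3.5, 0]'

```text
t: 5.78
tool_pos: [531.7, 166.6, 62.6]
tool_rot: [0.0, 0.98, 0.201, 0.0]
contact_force: [-0.7, 0.1, 2.1]
gripper_width: -0.0
finger_force: 1.4
```

Call:
servo_tool --plan '[0, 0, 0, -0.5, 0, 0, 0, 0, -1, 0, 0, 0, 0, -1.5, 0, 0, 0, 0, -2, 0, 0, 0, 0, -2.5, 0, 0, 0, 0, -3, 0, 0, 0, 0, -3.5, 0, 0, 0, 0, -4, 0]'

```text
t: 6.45
tool_pos: [531.7, 166.6, 58.6]
tool_rot: [0.0, 0.98, 0.201, 0.0]
contact_force: [-0.6, -0.2, 4.5]
gripper_width: -0.0
finger_force: 2.3
```

Call:
servo_tool --plan '[0, 0, 0, -0.2, 0, 0, 0, 0, -0.2, 0, 0, 0, 0, -0.2, 0]'

```text
t: 6.7
tool_pos: [531.7, 166.5, 58.4]
tool_rot: [0.0, 0.98, 0.201, 0.0]
contact_force: [-0.3, 0.1, 4.2]
gripper_width: 0.1
finger_force: 2.2
```

Call:
servo_tool --plan '[0, 0.1, -0.5, 0, 0, 0, 0.3, -1.5, 0, 0, 0, 0.5, -3, 0, 0, 0, 0.7, -4.5, 0, 0, 0, 0.9, -6, 0, 0, 0, 1.2, -7.5, 0, 0, 0, 1.4, -9, 0, 0, 0, 1.6, -10.5, 0, 0]'

```text
t: 7.37
tool_pos: [533.4, 155.9, 58.4]
tool_rot: [-0.0, 0.98, 0.201, 0.0]
contact_force: [-0.2, 3.4, 4.2]
gripper_width: 0.0
finger_force: 2.3
```

Call:
servo_tool --plan '[0, 0.2, -1.5, 0, 0, 0, 0.5, -3, 0, 0, 0, 0.7, -4.5, 0, 0, 0, 0.9, -6, 0, 0, 0, 1.2, -7.5, 0, 0, 0, 1.4, -9, 0, 0, 0, 1.6, -10.5, 0, 0, 0, 1.9, -12, 0, 0]'

```text
t: 8.03
tool_pos: [535.1, 143.9, 58.3]
tool_rot: [0.0, 0.98, 0.201, -0.0]
contact_force: [-0.2, 3.3, 4.5]
gripper_width: 0.1
finger_force: 2.3
```

The drag is about 3.4 N, so I'll check that the rail is not creeping.

```bash
cat > chk.py <<'E'
from fit import *
import sys
d=r.get_image("top"); a=dict(np.load("top.npz"))["img"]; b=d["img"]
x0,x1,y0,y1=(int(k) for k in sys.argv[1:5])
g=lambda i:cv2.cvtColor(i,cv2.COLOR_BGR2GRAY).astype(np.float32)[y0:y1,x0:x1]
print("mean abs diff",np.abs(g(a)-g(b)).mean(),"shift px",cv2.phaseCorrelate(g(a),g(b),cv2.createHanningWindow((x1-x0,y1-y0),cv2.CV_32F)))
cv2.imwrite("pics/"+sys.argv[5],cv2.resize(b[140:300,120:340],None,fx=3,fy=3))
E
python3 chk.py 255 305 180 225 t1.png
```

```text
mean abs diff 7.3791113 shift px ((0.018771952101172218, 0.6482432157080034), 1.0025149252149794)
```

View pics/t1.png

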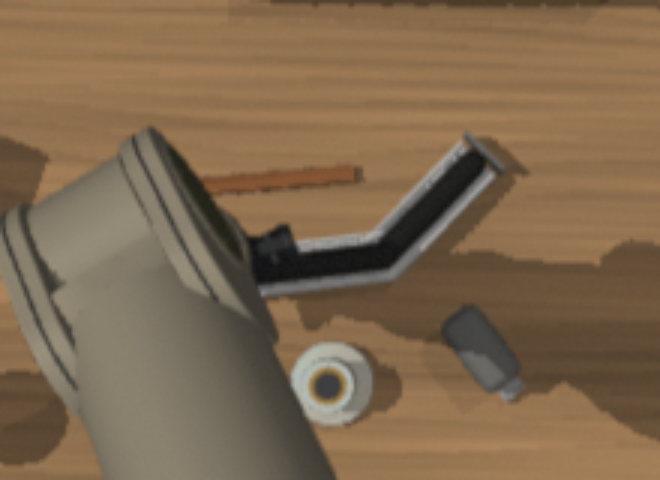

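The top view shows the rail as before, with the bend near crop (385,255) and the cap near (482,155). The arm's shadow now falls beside it and may bias the correlation. I'll verify with the wrist depth, which shadows don't affect.

```bash
cat > chk2.py <<'E'
from fit import *
import sys
s=r.sense(); tp=s["tool_pos"]; t=(P-B)/np.hypot(*(P-B)); n=np.array([-t[1],t[0]])
pose=np.array([570.0,50.4,.153])
def go(d,tag,excl):
    X=cloud(d); z=X[...,2]; g=d["img"].mean(-1); k=z[z>20]
    q=X[(g<60)&(z>30)&(z<49)&(d["depth"]>0)]
    if excl: q=q[np.hypot(*(q[:,:2]-tp[:2]).T)>28]
    e=(q[:,:2]-pose[:2])@R(pose[2]); q=q[dist(e)<18]; e=e[dist(e)<18]; top=np.percentile(q[:,2],97)
    c=q[:,2]>top-2.2; c1=e[c&(e[:,1]>0)&(e[:,1]<85)&(np.abs(e[:,0]+20)<12)]; sh=((e[c]-B)@np.c_[t,n]); sh=sh[(sh[:,0]>20)&(sh[:,0]<95)]
    print(tag,"crest z",round(top,1),"long dx",len(c1),np.round(c1[:,0].mean()+20,2) if len(c1) else None,"short dn",len(sh),np.round(sh[:,1].mean(),2) if len(sh) else None,"plain tip",np.round(np.percentile((e-B)@t,99.7),1))
    return
go(dict(np.load("w1.npz")),"w1",False) ; go(dict(np.load("w2.npz")),"w2",True); go(dict(np.load("top.npz")),"top0",False)
for c in("wrist","top"): go(r.get_image(c),c,True)
E
python3 chk2.py
```

```text
w1 crest z 45.5 long dx 560 -0.17 short dn 526 -0.06 plain tip 111.1
w2 crest z 45.1 long dx 2891 0.03 short dn 0 None plain tip 16.1
top0 crest z 47.1 long dx 65 0.05 short dn 72 0.12 plain tip 111.8
wrist crest z 39.7 long dx 3338 0.12 short dn 0 None plain tip 23.0
top crest z 41.8 long dx 41 0.1 short dn 54 0.06 plain tip 112.0
```

The rail hasn't moved, and the bar is pressed about 5.4 mm. Continuing along the long leg.

Call:
servo_tool --plan '[0, 0.2, -1.5, 0, 0, 0, 0.4, -2.9, 0, 0, 0, 0.7, -4.4, 0, 0, 0, 0.9, -5.8, 0, 0, 0, 1.1, -7.3, 0, 0, 0, 1.4, -8.7, 0, 0, 0, 1.6, -10.2, 0, 0, 0, 1.8, -11.6, 0, 0]'

```text
t: 8.85
tool_pos: [537.0, 132.2, 58.3]
tool_rot: [0.0, 0.98, 0.201, 0.0]
contact_force: [-0.5, 3.9, 5.1]
gripper_width: 0.3
finger_force: 2.3
```

Call:
servo_tool --plan '[0, 0.2, -1.5, 0, 0, 0, 0.4, -2.9, 0, 0, 0, 0.7, -4.4, 0, 0, 0, 0.9, -5.8, 0, 0, 0, 1.1, -7.3, 0, 0, 0, 1.4, -8.7, 0, 0, 0, 1.6, -10.2, 0, 0, 0, 1.8, -11.6, 0, 0]'

```text
t: 9.52
tool_pos: [538.8, 120.6, 58.3]
tool_rot: [0.0, 0.98, 0.201, -0.0]
contact_force: [0.1, 3.1, 3.7]
gripper_width: -0.1
finger_force: 2.3
```

Call:
servo_tool --plan '[0, 0.2, -1.5, 0, 0, 0, 0.4, -2.9, 0, 0, 0, 0.7, -4.4, 0, 0, 0, 0.9, -5.8, 0, 0, 0, 1.1, -7.3, 0, 0, 0, 1.4, -8.7, 0, 0, 0, 1.6, -10.2, 0, 0, 0, 1.8, -11.6, 0, 0]'

```text
t: 10.18
tool_pos: [540.6, 109.0, 58.4]
tool_rot: [0.0, 0.98, 0.201, 0.0]
contact_force: [-0.5, 3.3, 5.2]
gripper_width: 0.0
finger_force: 2.3
```

Call:
servo_tool --plan '[0, 0.2, -1.5, 0, 0, 0, 0.4, -2.9, 0, 0, 0, 0.7, -4.4, 0, 0, 0, 0.9, -5.8, 0, 0, 0, 1.1, -7.3, 0, 0, 0, 1.4, -8.7, 0, 0, 0, 1.6, -10.2, 0, 0, 0, 1.8, -11.6, 0, 0]'

```text
t: 10.85
tool_pos: [542.4, 97.4, 58.3]
tool_rot: [0.0, 0.98, 0.201, 0.0]
contact_force: [-0.2, 3.0, 4.1]
gripper_width: -0.1
finger_force: 2.3
```

Call:
servo_tool --plan '[0, 0.2, -1.5, 0, 0, 0, 0.4, -2.9, 0, 0, 0, 0.7, -4.4, 0, 0, 0, 0.9, -5.8, 0, 0, 0, 1.1, -7.3, 0, 0, 0, 1.4, -8.7, 0, 0, 0, 1.6, -10.2, 0, 0, 0, 1.8, -11.6, 0, 0]'

```text
t: 11.52
tool_pos: [544.2, 85.8, 58.4]
tool_rot: [0.0, 0.98, 0.201, 0.0]
contact_force: [-0.0, 2.8, 4.3]
gripper_width: 0.0
finger_force: 2.3
```

Call:
servo_tool --plan '[0, 0.2, -1.5, 0, 0, 0, 0.4, -2.9, 0, 0, 0, 0.7, -4.4, 0, 0, 0, 0.9, -5.8, 0, 0, 0, 1.1, -7.3, 0, 0, 0, 1.4, -8.7, 0, 0, 0, 1.6, -10.2, 0, 0, 0, 1.8, -11.6, 0, 0]'

```text
t: 12.18
tool_pos: [546.0, 74.2, 58.3]
tool_rot: [0.0, 0.98, 0.201, 0.0]
contact_force: [-1.2, 2.8, 5.8]
gripper_width: 0.1
finger_force: 2.3
```

```bash
python3 chk2.py | tail -2
```

```text
wrist crest z 39.7 long dx 1485 -0.06 short dn 3017 0.46 plain tip 85.7
top crest z 41.9 long dx 0 None short dn 48 -0.83 plain tip 112.4
```

Call:
servo_tool --plan '[0, 0.2, -1.5, 0, 0, 0, 0.4, -2.9, 0, 0, 0, 0.7, -4.4, 0, 0, 0, 0.9, -5.8, 0, 0, 0, 1.1, -7.3, 0, 0, 0, 1.4, -8.7, 0, 0, 0, 1.6, -10.2, 0, 0, 0, 1.8, -11.6, 0, 0]'

```text
t: 12.95
tool_pos: [547.8, 62.6, 58.3]
tool_rot: [0.0, 0.98, 0.201, 0.0]
contact_force: [-0.2, 3.3, 5.2]
gripper_width: 0.0
finger_force: 2.3
```

Call:
servo_tool --plan '[0, 0.2, -1.5, 0, 0, 0, 0.4, -2.9, 0, 0, 0, 0.7, -4.4, 0, 0, 0, 0.9, -5.8, 0, 0, 0, 1.1, -7.3, 0, 0, 0, 1.4, -8.7, 0, 0, 0, 1.6, -10.2, 0, 0, 0, 1.8, -11.6, 0, 0]'

```text
t: 13.62
tool_pos: [549.6, 51.0, 58.3]
tool_rot: [0.0, 0.98, 0.201, 0.0]
contact_force: [-1.6, 3.5, 4.2]
gripper_width: 0.2
finger_force: 2.3
```

Call:
servo_tool --plan '[0, 0.2, -1.5, 0, 0, 0, 0.4, -2.9, 0, 0, 0, 0.7, -4.4, 0, 0, 0, 0.9, -5.8, 0, 0, 0, 1.1, -7.3, 0, 0, 0, 1.4, -8.7, 0, 0, 0, 1.6, -10.2, 0, 0, 0, 1.8, -11.6, 0, 0]'

```text
t: 14.28
tool_pos: [551.4, 39.4, 58.4]
tool_rot: [0.0, 0.98, 0.201, 0.0]
contact_force: [0.2, 1.9, 5.1]
gripper_width: 0.1
finger_force: 2.3
```

Call:
servo_tool --plan '[0, 0.2, -1.5, 0, 0, 0, 0.4, -2.9, 0, 0, 0, 0.7, -4.4, 0, 0, 0, 0.9, -5.8, 0, 0, 0, 1.1, -7.3, 0, 0, 0, 1.4, -8.7, 0, 0, 0, 1.6, -10.2, 0, 0, 0, 1.8, -11.6, 0, 0]'

```text
t: 14.95
tool_pos: [553.2, 27.8, 58.3]
tool_rot: [0.0, 0.98, 0.201, 0.0]
contact_force: [-1.5, 2.4, 4.8]
gripper_width: 0.1
finger_force: 2.3
```

```bash
python3 chk2.py | tail -2
```

```text
wrist crest z 39.8 long dx 4052 0.03 short dn 2462 -0.78 plain tip 110.1
top crest z 41.9 long dx 0 None short dn 20 -0.14 plain tip 113.5
```

At the bend, with everything still in place. Now the short leg.

Call:
servo_tool --plan '[0, 1.1, -1.0, 0, 0, 0, 2.1, -1.9, 0, 0, 0, 3.2, -2.9, 0, 0, 0, 4.2, -3.9, 0, 0, 0, 5.3, -4.8, 0, 0, 0, 6.4, -5.8, 0, 0, 0, 7.4, -6.8, 0, 0, 0, 8.5, -7.7, 0, 0]'

```text
t: 15.72
tool_pos: [561.7, 20.2, 58.3]
tool_rot: [0.0, 0.98, 0.201, -0.0]
contact_force: [-2.3, 1.6, 4.7]
gripper_width: -0.1
finger_force: 2.3
```

Call:
servo_tool --plan '[0, 1.1, -1.0, 0, 0, 0, 2.1, -1.9, 0, 0, 0, 3.2, -2.9, 0, 0, 0, 4.2, -3.9, 0, 0, 0, 5.3, -4.8, 0, 0, 0, 6.4, -5.8, 0, 0, 0, 7.4, -6.8, 0, 0, 0, 8.5, -7.7, 0, 0]'

```text
t: 16.38
tool_pos: [570.3, 12.5, 58.3]
tool_rot: [0.0, 0.98, 0.201, 0.0]
contact_force: [-2.5, 1.6, 4.4]
gripper_width: 0.1
finger_force: 2.3
```

Call:
servo_tool --plan '[0, 1.1, -1.0, 0, 0, 0, 2.1, -1.9, 0, 0, 0, 3.2, -2.9, 0, 0, 0, 4.2, -3.9, 0, 0, 0, 5.3, -4.8, 0, 0, 0, 6.4, -5.8, 0, 0, 0, 7.4, -6.8, 0, 0, 0, 8.5, -7.7, 0, 0]'

```text
t: 17.05
tool_pos: [578.8, 4.8, 58.4]
tool_rot: [0.0, 0.98, 0.201, 0.0]
contact_force: [-2.7, 1.9, 5.5]
gripper_width: 0.2
finger_force: 2.4
```

```bash
python3 chk2.py | tail -2
```

```text
wrist crest z 39.7 long dx 3988 0.32 short dn 1162 -1.02 plain tip 111.5
top crest z 41.7 long dx 33 0.45 short dn 0 None plain tip -42.4
```

Call:
servo_tool --plan '[0, 1.1, -1.0, 0, 0, 0, 2.1, -1.9, 0, 0, 0, 3.2, -2.9, 0, 0, 0, 4.2, -3.9, 0, 0, 0, 5.3, -4.8, 0, 0, 0, 6.4, -5.8, 0, 0, 0, 7.4, -6.8, 0, 0, 0, 8.5, -7.7, 0, 0]'

```text
t: 17.82
tool_pos: [587.2, -2.9, 58.3]
tool_rot: [0.0, 0.98, 0.201, -0.0]
contact_force: [-2.5, 2.0, 4.2]
gripper_width: 0.0
finger_force: 2.3
```

Call:
servo_tool --plan '[0, 1.1, -1.0, 0, 0, 0, 2.1, -1.9, 0, 0, 0, 3.2, -2.9, 0, 0, 0, 4.2, -3.9, 0, 0, 0, 5.3, -4.8, 0, 0, 0, 6.4, -5.8, 0, 0, 0, 7.4, -6.8, 0, 0, 0, 8.5, -7.7, 0, 0]'

```text
t: 18.48
tool_pos: [595.8, -10.6, 58.4]
tool_rot: [0.0, 0.98, 0.201, 0.0]
contact_force: [-2.4, 2.0, 3.9]
gripper_width: -0.0
finger_force: 2.3
```

Call:
servo_tool --plan '[0, 1.1, -1.0, 0, 0, 0, 2.1, -1.9, 0, 0, 0, 3.2, -2.9, 0, 0, 0, 4.2, -3.9, 0, 0, 0, 5.3, -4.8, 0, 0, 0, 6.4, -5.8, 0, 0, 0, 7.4, -6.8, 0, 0, 0, 8.5, -7.7, 0, 0]'

```text
t: 19.15
tool_pos: [604.3, -18.3, 58.3]
tool_rot: [0.0, 0.98, 0.201, 0.0]
contact_force: [-2.7, 2.4, 5.0]
gripper_width: 0.0
finger_force: 2.3
```

```bash
python3 - <<'E'
from h import *
d=r.get_image("wrist"); cv2.imwrite("pics/w5.png",d["img"])
E
python3 chk2.py | tail -2
```

```text
wrist crest z 39.7 long dx 2365 0.54 short dn 755 1.27 plain tip 112.6
top crest z 41.2 long dx 78 -0.08 short dn 0 None plain tip -6.0
```

View pics/w5.png

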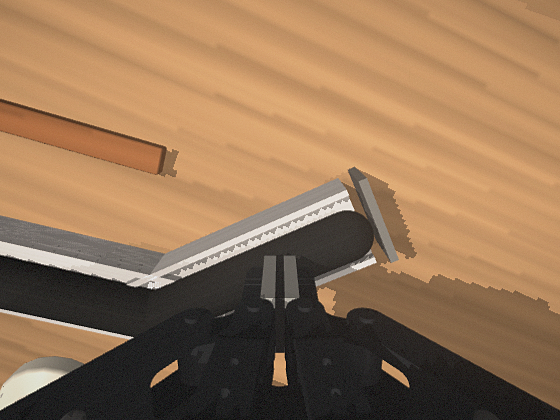

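The wrist view shows the tip centred on the short leg at (280,265). The rounded bar end is near (372,235) and the cap just beyond it. Three more calls to plain_end.

Call:
servo_tool --plan '[0, 1.1, -1.0, 0, 0, 0, 2.1, -1.9, 0, 0, 0, 3.2, -2.9, 0, 0, 0, 4.2, -3.9, 0, 0, 0, 5.3, -4.8, 0, 0, 0, 6.4, -5.8, 0, 0, 0, 7.4, -6.8, 0, 0, 0, 8.5, -7.8, 0, 0]'

```text
t: 19.97
tool_pos: [612.8, -26.1, 58.3]
tool_rot: [0.0, 0.98, 0.201, -0.0]
contact_force: [-2.5, 2.5, 5.2]
gripper_width: -0.0
finger_force: 2.3
```

Call:
servo_tool --plan '[0, 1.1, -1.0, 0, 0, 0, 2.1, -1.9, 0, 0, 0, 3.2, -2.9, 0, 0, 0, 4.2, -3.9, 0, 0, 0, 5.3, -4.8, 0, 0, 0, 6.4, -5.8, 0, 0, 0, 7.4, -6.8, 0, 0, 0, 8.5, -7.8, 0, 0]'

```text
t: 20.63
tool_pos: [621.2, -33.9, 58.3]
tool_rot: [0.0, 0.98, 0.201, 0.0]
contact_force: [-2.9, 1.7, 4.7]
gripper_width: -0.2
finger_force: 2.3
```

Call:
servo_tool --plan '[0, 1.1, -1.0, 0, 0, 0, 2.1, -1.9, 0, 0, 0, 3.2, -2.9, 0, 0, 0, 4.2, -3.9, 0, 0, 0, 5.3, -4.8, 0, 0, 0, 6.4, -5.8, 0, 0, 0, 7.5, -6.8, 0, 0, 0, 8.5, -7.8, 0, 0]'

```text
t: 21.3
tool_pos: [629.8, -41.7, 58.3]
tool_rot: [0.0, 0.98, 0.201, 0.0]
contact_force: [-2.4, 2.7, 5.0]
gripper_width: 0.1
finger_force: 2.2
```

Call:
servo_tool --plan '[0, 0, 0, 0, 0, 0, 0, 0, 0, 0, 0, 0, 0, 0, 0]'

```text
t: 21.55
tool_pos: [629.9, -41.9, 58.5]
tool_rot: [0.0, 0.98, 0.201, 0.0]
contact_force: [-0.7, 1.1, 4.0]
gripper_width: 0.2
finger_force: 2.2
```

```bash
python3 - <<'E'
from fit import *
d=r.get_image("wrist"); tp=r.sense()["tool_pos"]; X=cloud(d); z=X[...,2]; g=d["img"].mean(-1)
pose=np.array([570.0,50.4,.153]); t=(P-B)/np.hypot(*(P-B)); n=np.array([-t[1],t[0]])
q=X[(g<60)&(z>28)&(z<43)&(d["depth"]>0)]; e=((q[:,:2]-pose[:2])@R(pose[2])-B)@np.c_[t,n]
k=e[(e[:,0]>60)&(e[:,0]<125)&(abs(e[:,1])<16)]
print(tp,"tip s",np.percentile(k[:,0],99.5),"tool s,n",((tp[:2]-pose[:2])@R(pose[2])-B)@np.c_[t,n])
E
```

```text
[629.91790053 -41.86260808  58.48864304] tip s 113.63754451637135 tool s,n [ 1.03422181e+02 -7.79209178e-02]
```

At plain_end. Lifting straight up.

Call:
servo_tool --plan '[0, 0, 0, 1, 0, 0, 0, 0, 3, 0, 0, 0, 0, 6, 0, 0, 0, 0, 10, 0, 0, 0, 0, 20, 0, 0, 0, 0, 35, 0, 0, 0, 0, 55, 0, 0, 0, 0, 75, 0]'

```text
t: 22.27
tool_pos: [629.1, -41.7, 134.2]
tool_rot: [-0.0, 0.98, 0.201, -0.001]
contact_force: [0.7, -0.2, 0.6]
gripper_width: -0.1
finger_force: 0.0
```

Call:
servo_tool --plan '[0, 0, 0, 25, 0, 0, 0, 0, 50, 0, 0, 0, 0, 75, 0, 0, 0, 0, 95, 0, 0, 0, 0, 105, 0, 0, 0, 0, 105, 0, 0, 0, 0, 105, 0]'

```text
t: 22.85
tool_pos: [629.5, -41.7, 237.9]
tool_rot: [0.0, 0.98, 0.201, -0.0]
contact_force: [-0.9, -0.1, -0.8]
gripper_width: -0.2
finger_force: 0.0
```

```bash
python3 chk2.py; python3 - <<'E'
from h import *
d=r.get_image("side"); a=dict(np.load("side.npz"))["img"]; cv2.imwrite("pics/s2.png",d["img"])
s=r.sense(); print(s["t"],s["tool_pos"],s["contact_force"])
E
```

```text
w1 crest z 45.5 long dx 560 -0.17 short dn 526 -0.06 plain tip 111.1
w2 crest z 45.1 long dx 3586 0.08 short dn 0 None plain tip 15.3
top0 crest z 47.1 long dx 65 0.05 short dn 72 0.12 plain tip 111.8
wrist crest z 45.4 long dx 1013 0.15 short dn 647 0.07 plain tip 75.2
top crest z 46.7 long dx 80 0.11 short dn 5 0.02 plain tip 26.3
23.0 [628.95456944 -41.76231662 236.58435607] [ 0.02599092 -0.77442829 -1.22611514]
```

View pics/s2.png

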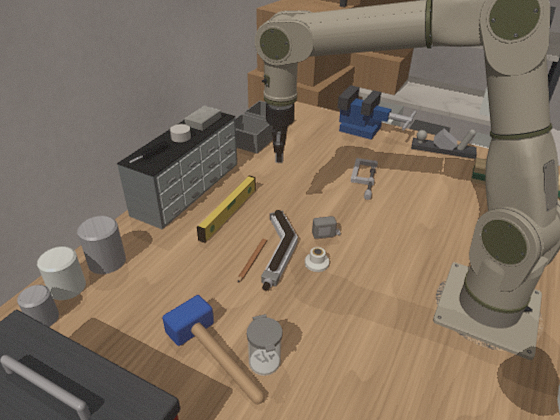

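The arm is clear, the bar has sprung back to a 45 mm crest, and the rail and bystanders are where they started. Handing in.

```bash
python3 -c "
from station import r
print(r.hand_in())"
```

```text
the job is handed in; nothing more can be done
None
```

The safety edge test is done and handed in: I ran the bar from the gland end round the bend to the plain end, pressed about 5.5 mm at 4–6 N throughout, then lifted straight up; it sprang back and I saw nothing else move.

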